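Seat a lens carrier on its three-ball mount

TASK

Seat the lens carrier on its mount: push it back towards the fence and along to the side stop, so that its two rear ball feet drop into the long groove in front of the fence and its front ball foot drops into the short notch. It must end level, bearing on all three feet so that it cannot rock, and be left alone at rest. Do not tip the carrier over, and leave the petri dish and the marker beside the mount where they are.

Things in the scene. Friction and masses are not known exactly. Their poses are not given: they have to be found in the camera images.
- mount: Fixed aluminium deck, yaw within 0.35 rad of the robot's. Origin under it on the work surface; x away from the robot, y left, z up. Spans x -95..+90, y -125..+118 mm; flat top at z = 30 mm. A 90-degree V-groove 19.5 mm wide runs along y over its whole length at x = +60 mm; a V-notch of equal section, 36 mm long, runs along x, centred at x = -24, y = +40 mm.
- fence (a point): Middle of the front face (at x = +70.7 mm, top z = 50 mm, mount frame) of the dark fence along y behind the groove, which keeps the rear feet from leaving it
- side_stop (a point): Middle of the right face of the dark stop block at the deck's left end (x -22..+44, y +101..+114, top z = 52 mm in the mount's frame). The seated carrier's plate stands 1 mm from it
- carrier: Loose grey plate, x -54..+46, y -60..+60, z 12..28 mm in its frame, 0.44-0.61 kg, lens ring 72 mm wide on top (to z = 44), three steel ball feet (18 mm) below. Origin: level with the foot bottoms, under the lens; x to the rear feet. Starts level on the deck, short of the groove and right of home; 2 to 6 N slide it. Seated: origin at (18, 40, 24) mm in the mount's frame, same yaw, 6 mm lower.
- foot_left (a point): Centre of the rear left ball foot, at (42, 42, 9) mm in the carrier's frame
- foot_right (a point): Centre of the rear right ball foot, at (42, -42, 9) mm in the carrier's frame
- foot_front (a point): Centre of the front ball foot (nearer the robot), at (-42, 0, 9) mm in the carrier's frame
- seat_left (a point): Where the rear left ball's centre lies when seated in the long groove: (60, 82, 33) mm in the mount's frame
- seat_right (a point): Where the rear right ball's centre lies when seated in the long groove: (60, -2, 33) mm in the mount's frame
- seat_front (a point): Where the front ball's centre lies when seated in the short notch: (-24, 40, 33) mm in the mount's frame
- petri: Bystander: loose petri dish, 64 mm diameter, 14 mm high, lying left of the mount; origin under its centre
- marker: Bystander: loose marker pen, 135 mm long, 16 mm thick, lying right of the mount; origin under its middle
Mind the look-alikes: they are no part of the job. Leave any turquoise look-alike of the carrier alone.

How it is judged:
At the end, for the whole second after the job is handed in: Each of the three ball feet lies within 3 mm of its seat (a foot still up on the deck is 6 mm too high), the carrier is level within 0.035 rad (2 degrees), its weight on the mount, at rest. Petri dish and marker within 30 mm of where they were (distance between foot_left and seat_left below 0.003 m and distance between foot_right and seat_right below 0.003 m and distance between foot_front and seat_front below 0.003 m and angle between carrier's own z axis and vertical below 0.035 rad and contact force between carrier and mount above 2 N and linear speed of carrier below 0.01 m/s and angular speed of carrier below 0.05 rad/s); the robot touches nothing.
It fails at once if the carrier is tipped by more than 0.4 rad (angle between carrier's own z axis and vertical above 0.4 rad).
It fails at once if the petri dish is moved more than 30 mm (distance of petri from where it was at the start of the episode above 0.03 m).
It fails at once if the marker is moved more than 30 mm (distance of marker from where it was at the start of the episode above 0.03 m).
It also fails if it takes over 48 s, if anything falls off the work surface, if the arm or the gripper's body presses on something with over 40 N, if the wrist force passes 120 N, or if a joint passes its speed limit or range.

ROBOT

A 6-joint arm with a two-finger parallel gripper is mounted at the origin on a cart in front of the work surface, level with it; the furniture and walls round the work are solid. World frame = base frame: x ahead of the robot, y to its left, z up, the work surface at z = 0. Lengths are in m, angles in rad, forces in N, time in s.
With the tool pointing down it reaches from about 0.3 to 0.875 m from the base axis. Payload 6.4 kg.
Tool frame: the origin (TCP) lies midway between the tips of the shut fingers; the grasp point (between the pads) lies ctrl.pinch_z behind it (ctrl.pinch_z is the distance from the TCP to the grasp point, in m); z points along the fingers, y is the line along which they close (so a half turn about z gives the same grasp; the last joint's range is limited). The gripper opens to 85 mm and grips with 20 to 120 N. Pads are 22 mm wide; open, the fingers measure 114 mm over their backs; the gripper's body (76 mm by 85 mm) begins 54 mm behind the grasp point. The pads swing forward as they close: fully open they stand 13 mm farther back than shut.
Start: joints at [-0.206, 0.181, 1.607, -0, 1.354, -0.206], TCP at [0.575, 0, 0.231] pointing down, gripper open.
Joint ranges: [-2.99, 2.99], [-0.89, 2.07], [0.3, 2.58], [-1.14, 4.28], [0, 2.63], [-3.12, 3.12]. Speed limits (rad/s): [2.57, 2.57, 3.01, 3.14, 3.14, 3.14].

INTERFACE

Orientations are given as a unit quaternion [x, y, z, w].
In Python, from bench import ctrl gives the robot as it stands. The module is installed in compiled form; this text tells all that it offers.
- The arm moves only by the tool step_arm, never from a script. Its argument "moves" is a list of rows, each a list of 5 numbers: the shift along the tool's x, y, z in units of 0.02 m (1.0 is 0.02 m), then the turn about the tool's z in units of 6 degrees (1.0 is 6 degrees), then the opening, from -1 (shut) to 1 (fully open). A call has 1 to 5 rows; each row shifts and turns the commanded pose from where the row before left it, along the tool's axes as they then stand; what a row does not reach is not made up. A row lasts 1/12 s, in which the tool goes at most 41.7 mm and 7.16 degrees, less where a joint would pass 70% of its speed; a pose out of reach is approached as far as the arm can. A call with a number of a shift or a turn outside -1 to 1 is refused whole. A call with a gripper value outside its range is refused whole. The fingers move at their own pace and stop on an object; the grip force is fixed at half the most. Time passes only in rows, so rows that do not move let the fingers close. It gives the time, the measured TCP pose, the force, the opening and the grip force at its end, in the units of the state.
- ctrl.observe(): the state, without advancing time (a new reading comes with each control period).
- ctrl.grab_frame(name): name is "scene" or "side" or "wrist"; returns a dict with "frame" (420x560x3 uint8, blue, green, red), "fx", "fy", "cx", "cy" (pixels), "cam_to_world" (4x4, takes a point from camera to world coordinates); the wrist camera has in their place "hand_eye" (4x4, takes a point from camera to tool coordinates, whose origin is the TCP and whose axes are the flange's). Camera axes: x right, y up, looking along -z (the intrinsics and any distortion apply to the point x, -y, -z); pixel columns grow to the right and rows downward; lengths in m; the calibration is good to about 2 mm. A picture is of the moment at which its call begins: read the wrist's pose just before it. There is no depth.
- ctrl.sign_off(): hands the job in; it is judged then, once.
The state is a dict: "t": time; "joint_positions": joint angles; "dq": joint speeds; "tau": joint torques, N m; "tcp_pos": TCP position; "ee_rot": TCP orientation; "ft_force": force on the tool from outside, world axes, zero at the start; "wrist_torque": the same for the moment, N m; "gripper_width": opening from 0.0 (shut) to 1.0 (fully open); "finger_force": force on a finger pad.
Only numpy, scipy, OpenCV 4.12 (cv2) and the standard library are available. Lean on these libraries where they do the work, as an engineer would, in place of code of your own. Each camera call takes 0.05 s, during which the arm holds its last target. There are 200 camera calls.

## Working session

There is one attempt and no reset: what is moved stays moved. The work goes in short steps, Python scripts to look and compute and a tool call to move; the robot and the scene stay as the last step left them, time stands still between calls to the robot, and variables do not carry over. Pictures are saved under pics/ and viewed, at most 10 in all, crops included, and the job is handed in when it is done.

Besides the shell and the picture viewer there is one more tool, called after "Emit:" as name(argument=value, ...) on one line, values as JSON. step_arm: Moves the arm, as the interface text tells. Its arguments: {"type":"object","properties":{"moves":{"type":"array","items":{"type":"array","items":{"type":"number"}}}},"required":["moves"]}

```bash
mkdir -p pics; ls
python3 - <<'E'
from bench import ctrl
import cv2,numpy as np,pickle
s=ctrl.observe();print(s['tcp_pos'],s['ee_rot'],s['t'],ctrl.pinch_z)
for n in('scene','side','wrist'):
    f=ctrl.grab_frame(n);pickle.dump(dict(f),open(f'pics/{n}0.pkl','wb'));cv2.imwrite(f'pics/{n}0.png',f['frame'])
    print(n,[ (k,np.round(v,4)) for k,v in f.items() if k!='frame'])
a=[cv2.imread(f'pics/{n}0.png') for n in('scene','side')]
E
```

```text
pics
[5.74436543e-01 1.29007717e-04 2.30357606e-01] [ 7.07123724e-01  7.07089266e-01 -4.72360824e-04 -7.65370475e-04] 0.0 0.0187
scene [('fx', np.float64(521.1279)), ('fy', np.float64(521.1279)), ('cx', np.float64(279.0468)), ('cy', np.float64(215.2861)), ('cam_to_world', array([[ 0.9045,  0.3423, -0.2545,  0.2516],
       [-0.4264,  0.712 , -0.5579, -0.5967],
       [-0.0098,  0.6131,  0.7899,  0.9159],
       [ 0.    ,  0.    ,  0.    ,  1.    ]]))]
side [('fx', np.float64(442.7023)), ('fy', np.float64(442.7023)), ('cx', np.float64(282.9392)), ('cy', np.float64(218.2706)), ('cam_to_world', array([[ 0.997 , -0.0503,  0.0586,  0.5942],
       [ 0.0756,  0.4849, -0.8713, -0.8015],
       [ 0.0154,  0.8731,  0.4873,  0.5355],
       [ 0.    ,  0.    ,  0.    ,  1.    ]]))]
wrist [('fx', np.float64(307.4908)), ('fy', np.float64(307.4908)), ('cx', np.float64(278.8159)), ('cy', np.float64(211.3835)), ('hand_eye', array([[-5.000e-04,  9.544e-01,  2.984e-01,  7.790e-02],
       [ 1.000e+00,  6.000e-04, -3.000e-04, -0.000e+00],
       [-5.000e-04,  2.984e-01, -9.544e-01, -1.417e-01],
       [ 0.000e+00,  0.000e+00,  0.000e+00,  1.000e+00]]))]
```

View pics/scene0.png

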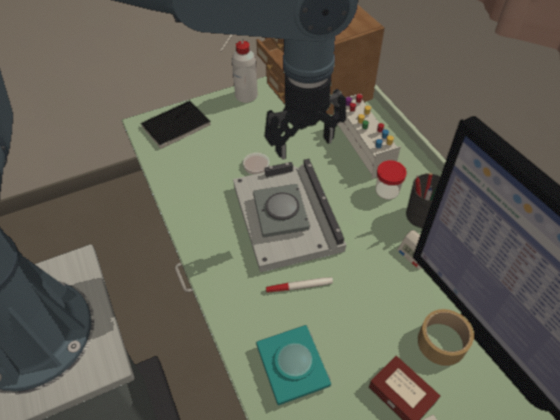

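View pics/wrist0.png

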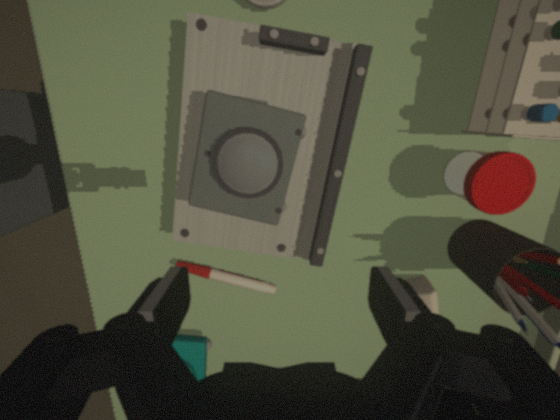

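View pics/side0.png

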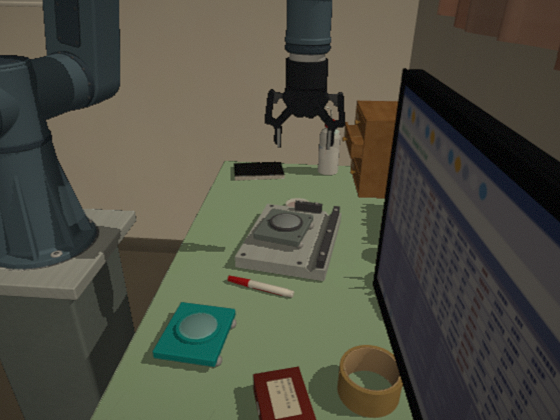

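The scene and side views show the mount with the grey carrier on it, the dish left and the marker right. The wrist view is nearly top-down, with the carrier plate corners near (208,91), (305,116), (280,224), (190,200) and the fence front edge running (357,45) to (311,263). I'll enlarge it for exact clicks.

Run:
```python
import cv2
a=cv2.imread('pics/wrist0.png')[0:280,165:385]
a=cv2.resize(a,None,fx=2.14,fy=2.14,interpolation=cv2.INTER_CUBIC)
a=cv2.convertScaleAbs(a,alpha=1.5,beta=10)
cv2.imwrite('pics/w0c.png',a);print(a.shape)
```

```text
(599, 471, 3)
```

View pics/w0c.png

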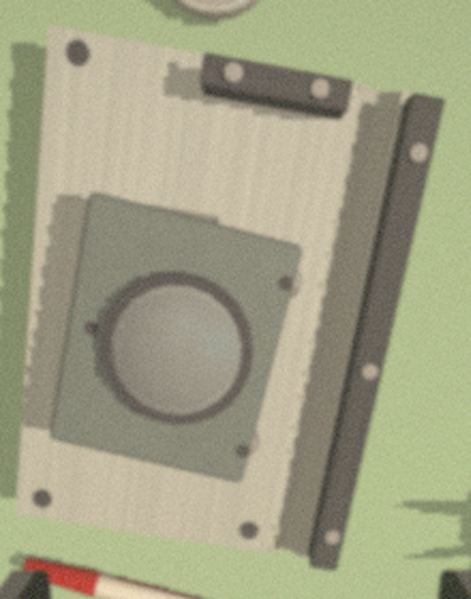

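The crop shows the deck front corners at (48,28) and (17,515), the carrier plate corners at (93,195), (300,245), (240,481), (52,437), and the ring centred near (174,347). The stop block's top is at about (205,55) to (345,105), and the fence top runs (444,98) to (337,568).

```bash
cat > h.py <<'E'
import numpy as np,pickle,cv2
from scipy.spatial.transform import Rotation as R
from scipy.optimize import least_squares
def wcam(f,pos,q):
    T=np.eye(4);T[:3,:3]=R.from_quat(q).as_matrix();T[:3,3]=pos
    return T@np.array(f['hand_eye'])
def proj(f,C,P):
    p=(np.c_[P,np.ones(len(P))]@np.linalg.inv(C).T)[:,:3]
    return np.c_[f['cx']+f['fx']*p[:,0]/-p[:,2], f['cy']-f['fy']*p[:,1]/-p[:,2]]
def fit(f,C,pts,uv,z0,g):
    P=np.array(pts,float)/1000;uv=np.array(uv,float)
    def w(v):
        r=R.from_euler('z',v[2]).as_matrix();return P@r.T+[v[0],v[1],z0]
    s=least_squares(lambda v:(proj(f,C,w(v))-uv).ravel(),g,loss='soft_l1')
    return s.x,(proj(f,C,w(s.x))-uv).round(1).tolist()
E
python3 - <<'E'
from h import *
f=pickle.load(open('pics/wrist0.pkl','rb'))
C=wcam(f,[.574437,.000129,.230358],[.7071237,.7070893,-.000472,-.000765])
c=lambda L:np.array(L)/2.14+[165,0]-.25
m,e=fit(f,C,[[-95,118,30],[-95,-125,30],[44,101,52],[-22,101,52],[-22,114,52],[44,114,52]],c([[48,28],[17,515],[345,106],[203,84],[205,55],[350,80]]),0,[.6,.1,-.2]);print('mount',m.round(4),e)
k,e=fit(f,C,[[-54,60,28],[46,60,28],[46,-60,28],[-54,-60,28],[0,0,44]],c([[93,195],[300,245],[240,481],[52,437],[174,347]]),.03,[.6,.1,-.2]);print('carr',k.round(4),e)
r=R.from_euler('z',m[2]).as_matrix()[:2,:2]
t=m[:2]+r@[.018,.04];print('target',t.round(4))
w=lambda P:np.c_[(np.array(P)[:,:2]/1000)@r.T+m[:2],np.array(P)[:,2]/1000]
print('fence line',((proj(f,C,w([[70.7,118,50],[70.7,-125,50]]))-[165,0])*2.14).round())
E
```

```text
mount [ 0.5603  0.042  -0.1599] [[-0.1, -0.6], [0.0, 0.8], [1.3, 2.8], [-2.0, 0.6], [-0.9, -1.5], [1.9, -0.4]]
carr [ 0.5429  0.0329 -0.2478] [[-2.0, -4.4], [2.6, -0.7], [0.6, 1.4], [-2.8, 0.3], [0.4, 2.3]]
target [0.5844 0.0786]
fence line [[415.  80.]
 [310. 575.]]
```

Run:
```python
from h import *
f=pickle.load(open('pics/wrist0.pkl','rb'))
C=wcam(f,[.574437,.000129,.230358],[.7071237,.7070893,-.000472,-.000765])
c=lambda L:np.array(L)/2.14+[165,0]-.25
for i in (0,2,3):
    k,e=fit(f,C,[[-54+i,60-i,28],[46-i,60-i,28],[46-i,-60+i,28],[-54+i,-60+i,28],[-42,0,28],[42,42,28],[42,-42,28],[0,0,44]],c([[93,195],[300,245],[240,481],[52,437],[92,328],[286,283],[243,451],[174,347]]),.03,[.55,.03,-.2]);print('carr',i,k.round(4),e)
m,e=fit(f,C,[[-95,118,30],[-95,-125,30],[70.7,60,50],[70.7,-60,50],[44,101,52],[-22,101,52],[-22,114,52],[44,114,52]],c([[48,28],[17,515],[387,207],[336,452],[345,106],[203,84],[205,55],[350,80]]),0,[.6,.1,-.2]);print('mount',m.round(4),e)
```

```text
carr 0 [ 0.543   0.0321 -0.2448] [[-2.2, -3.4], [2.5, -0.1], [0.8, 2.0], [-2.6, 1.1], [-0.3, -0.5], [0.2, -0.4], [-0.1, -0.2], [0.5, 3.1]]
carr 2 [ 0.5431  0.0321 -0.2405] [[-0.6, -0.5], [-0.1, 1.2], [-0.1, -0.2], [-0.1, 0.1], [-0.2, -0.4], [0.2, -0.6], [0.2, -0.3], [0.6, 3.1]]
carr 3 [ 0.543   0.0322 -0.2406] [[0.2, 0.7], [-1.4, 1.9], [-0.9, -1.4], [0.9, -0.7], [-0.2, -0.5], [0.2, -0.7], [0.1, -0.4], [0.6, 3.0]]
mount [ 0.5609  0.0427 -0.1539] [[-0.4, -1.0], [1.0, 0.7], [-0.3, 4.9], [-0.0, 4.6], [1.4, 1.6], [-2.0, -0.2], [-1.1, -2.4], [1.9, -1.7]]
```

Emit:
step_arm(moves=[[0.32, -0.31, 1, 0.46, 1], [0.32, -0.31, 1, 0.46, 1], [0.32, -0.31, 1, 0.46, 1], [0.32, -0.31, 1, 0.46, 1], [0.32, -0.31, 1, 0.46, 1]])

```text
t: 0.57
tcp_pos: [0.5467, 0.0351, 0.1302]
ee_rot: [0.788, 0.616, -0.0, -0.0]
ft_force: [0.5, 1.0, -0.4]
gripper_width: 0.999
finger_force: 0.0
```

Emit:
step_arm(moves=[[0, 0, 0.5, 0, 1], [0, 0, 0, 0, 1], [0, 0, 0, 0, 1], [0, 0, 0, 0, 1]])

```text
t: 0.9
tcp_pos: [0.5486, 0.0342, 0.1226]
ee_rot: [0.787, 0.617, 0.001, 0.001]
ft_force: [-0.0, -0.2, 0.1]
gripper_width: 0.998
finger_force: 0.0
```

Run:
```python
from h import *
from bench import ctrl
s=ctrl.observe();print(s['tcp_pos'],R.from_quat(s['ee_rot']).as_matrix().round(4).tolist(),s['t'])
f=ctrl.grab_frame('wrist');pickle.dump((dict(f),s['tcp_pos'],s['ee_rot']),open('pics/w1.pkl','wb'))
g=ctrl.grab_frame('scene')
a=cv2.convertScaleAbs(f['frame'],alpha=1.3,beta=10)
cv2.imwrite('pics/w1.png',a)
```

```text
[0.54858869 0.03417875 0.12256715] [[0.238, 0.9713, 0.0021], [0.9713, -0.238, -0.0004], [0.0001, 0.0022, -1.0]] 0.9
```

View pics/w1.png

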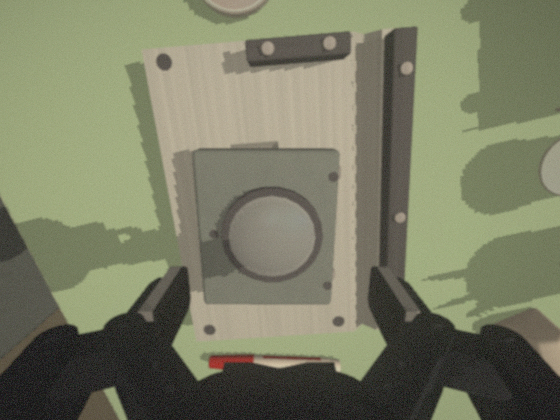

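The wrist view now shows the carrier square-on: corners (194,149), (339,150), (331,304), (204,303), ring centre (270,234), stop top (247,41) to (349,57), deck corner (143,48), and fence front edge near u≈390.

Run:
```python
from h import *
f,p,q=pickle.load(open('pics/w1.pkl','rb'));C=wcam(f,p,q)
i=2
k,e=fit(f,C,[[-54+i,60-i,28],[46-i,60-i,28],[46-i,-60+i,28],[-54+i,-60+i,28],[-42,0,28],[42,42,28],[42,-42,28]],[[194,149],[339,150],[331,304],[204,303],[213,234],[333,176],[327,286]],.03,[.55,.03,-.2]);print('carr',k.round(4),e)
for z in(28,36,44):
  w=np.array([[np.cos(a)*.036+k[0],np.sin(a)*.036+k[1],.03+z/1000] for a in np.linspace(0,6.28,60)]);P=proj(f,C,w);print(z,P.min(0),P.max(0))
m,e=fit(f,C,[[-95,118,30],[44,101,52],[-22,101,52],[-22,114,52],[44,114,52]],[[143,48],[349,57],[247,66],[247,41],[349,33]],0,[.56,.04,-.16]);print('mount',m.round(4),e)
for m in (m,np.array([.5603,.042,-.1599])):
  r=R.from_euler('z',m[2]).as_matrix()[:2,:2]
  P=[[70.7,118,50],[70.7,-40,50],[-95,-125,30],[-95,118,30]]
  w=np.c_[(np.array(P)[:,:2]/1000)@r.T+m[:2],np.array(P)[:,2]/1000]
  print(proj(f,C,w).round(1).tolist())
  print('target',m[:2]+r@[.018,.04], 'carrier in mount',r.T@(k[:2]-m[:2]))
```

```text
carr [ 0.5429  0.0325 -0.2501] [[-0.4, 1.8], [-0.5, 2.1], [-2.5, -0.6], [0.6, -0.4], [0.5, -1.2], [1.0, -0.1], [0.1, -0.8]]
28 [221.79980098 184.14565088] [322.07152026 277.79157629]
36 [219.78693943 186.73910999] [323.6519334  283.32754052]
44 [217.62438548 189.5356591 ] [325.34975869 289.25405947]
mount [ 0.5582  0.0413 -0.181 ] [[-1.7, 0.8], [2.9, 0.1], [-0.2, -2.0], [-2.1, -0.1], [3.2, 0.7]]
[[395.0, 24.3], [384.2, 257.9], [192.3, 342.1], [141.3, 48.8]]
target [0.58311002 0.07740336] carrier in mount [-0.01349338 -0.01141671]
[[394.3, 19.7], [387.9, 254.6], [197.4, 342.7], [140.8, 50.4]]
target [0.58443916 0.07862378] carrier in mount [-0.01568778 -0.01215809]
```

Emit:
step_arm(moves=[[-0.16, -0.25, 0.5, 0, 1], [0, 0, 1, 0, 1], [0, 0, 1, 0, 1], [0, 0, 0.5, 0, 1], [0, 0, 0, 0, 1]])

```text
t: 1.42
tcp_pos: [0.5394, 0.0329, 0.0587]
ee_rot: [0.787, 0.617, -0.002, -0.002]
ft_force: [-0.6, -0.3, -0.3]
gripper_width: 1.004
finger_force: 0.0
```

Emit:
step_arm(moves=[[0, 0, 0, 0, 1], [0, 0, 0, 0, 1], [0, 0, 0, 0, 1]])

```text
t: 1.67
tcp_pos: [0.5427, 0.0327, 0.0626]
ee_rot: [0.787, 0.617, 0.001, 0.001]
ft_force: [-0.6, -0.1, -0.1]
gripper_width: 1.002
finger_force: 0.0
```

Emit:
step_arm(moves=[[0, 0, 0.5, 0, 1], [0, 0, 0, 0, 1], [0, 0, 0, 0, 1], [0, 0, 0, 0, 1]])

```text
t: 2.0
tcp_pos: [0.5416, 0.0329, 0.0512]
ee_rot: [0.787, 0.617, -0.0, -0.0]
ft_force: [0.5, 0.7, 0.6]
gripper_width: 1.002
finger_force: 0.0
```

Emit:
step_arm(moves=[[0, 0, 0, 0, 0.8], [0, 0, 0, 0, 0.7], [0, 0, 0, 0, 0.6], [0, 0, 0, 0, 0.5], [0, 0, 0, 0, 0.4]])

```text
t: 2.42
tcp_pos: [0.5426, 0.0327, 0.053]
ee_rot: [0.787, 0.617, 0.001, 0.001]
ft_force: [-2.5, 0.4, 11.0]
gripper_width: 0.793
finger_force: 63.9
```

Emit:
step_arm(moves=[[0, 0, 0, 0, 0.4], [0, 0, 0, 0, 0.4], [0, 0, 0, 0, 0.4]])

```text
t: 2.67
tcp_pos: [0.5426, 0.0327, 0.053]
ee_rot: [0.787, 0.617, 0.001, 0.001]
ft_force: [-3.8, 0.4, 11.9]
gripper_width: 0.797
finger_force: 63.9
```

Emit:
step_arm(moves=[[0, 0, -0.1, 0, 0.4], [0, 0, -0.1, 0, 0.4], [0, 0, 0, 0, 0.4], [0, 0, 0, 0, 0.4], [0, 0, 0, 0, 0.4]])

```text
t: 3.08
tcp_pos: [0.5409, 0.033, 0.0545]
ee_rot: [0.787, 0.617, -0.001, -0.001]
ft_force: [-0.2, 0.5, -6.9]
gripper_width: 0.794
finger_force: 68.5
```

Emit:
step_arm(moves=[[0, 0, -0.15, 0, 0.4], [0, 0, 0, -0.4, 0.4], [0, 0, 0, -0.37, 0.4], [0.3, 0.2, 0, 0, 0.4], [0.4, 0.25, 0, 0, 0.4]])

```text
t: 3.5
tcp_pos: [0.5529, 0.0453, 0.0582]
ee_rot: [0.762, 0.647, -0.0, -0.0]
ft_force: [0.5, 0.3, -6.4]
gripper_width: 0.792
finger_force: 68.9
```

Emit:
step_arm(moves=[[0.5, 0.3, 0, 0, 0.4], [0.5, 0.3, 0, 0, 0.4], [0.4, 0.3, 0, 0, 0.4], [0.2, 0.1, 0, 0, 0.4], [0, 0, 0, 0, 0.4]])

```text
t: 3.92
tcp_pos: [0.5785, 0.0749, 0.0583]
ee_rot: [0.761, 0.649, 0.0, 0.0]
ft_force: [-0.3, -0.6, -5.1]
gripper_width: 0.79
finger_force: 68.9
```

Emit:
step_arm(moves=[[0, 0, 0, 0, 0.4], [0, 0, 0, 0, 0.4], [0, 0, 0, 0, 0.4]])

```text
t: 4.17
tcp_pos: [0.5772, 0.0733, 0.0581]
ee_rot: [0.762, 0.648, -0.0, -0.0]
ft_force: [-0.5, 0.6, -4.9]
gripper_width: 0.792
finger_force: 69.0
```

Run:
```python
from h import *
from bench import ctrl
s=ctrl.observe();print(s['tcp_pos'],R.from_quat(s['ee_rot']).as_matrix().round(4).tolist(),s['t'])
f=ctrl.grab_frame('wrist');pickle.dump((dict(f),s['tcp_pos'],s['ee_rot']),open('pics/w2.pkl','wb'))
a=cv2.convertScaleAbs(f['frame'],alpha=1.5,beta=10)[0:300,120:440]
cv2.imwrite('pics/w2.png',cv2.resize(a,None,fx=2,fy=2,interpolation=cv2.INTER_CUBIC))
```

```text
[0.57721788 0.07333441 0.05810111] [[0.1599, 0.9871, -0.0007], [0.9871, -0.1599, -0.0001], [-0.0002, -0.0006, -1.0]] 4.1667
```

View pics/w2.png

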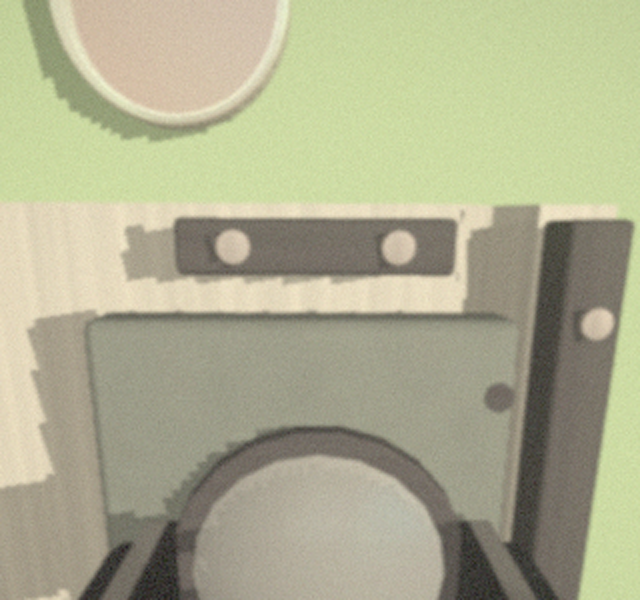

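The view shows the plate and stop parallel: stop edge row 275 and plate left edge row 317 in the crop, plate corners at (88,317) and (518,317), and the fence's top front edge running (573,225) to (537,598).

Run:
```python
from h import *
f,p,q=pickle.load(open('pics/w2.pkl','rb'));C=wcam(f,p,q)
def bp(L,z):
    uv=np.array(L,float)/2+[120,0]-.25
    d=np.c_[(uv[:,0]-f['cx'])/f['fx'],-(uv[:,1]-f['cy'])/f['fy'],-np.ones(len(uv))]@C[:3,:3].T
    return C[:3,3]+d*((z-C[2,3])/d[:,2])[:,None]
def tool(P): return ((P[:,:2]-p[:2])@np.array([[.9871,.1599],[-.1599,.9871]]).T*1000).round(1)  # carrier-like axes x,y
print('stop',tool(bp([[178,275],[455,275],[178,219],[455,219]],.052)))
for z in(.060,.063): print('plate',z,tool(bp([[88,317],[518,317]],z)), 'screw',tool(bp([[499,397]],z)))
print('fence',tool(bp([[573,225],[537,598]],.05)),'fencebot',tool(bp([[545,225],[512,598]],.03)))
```

```text
stop [[-9.8 75.1]
 [51.7 54.6]
 [-5.1 86.6]
 [54.8 66.6]]
plate 0.06 [[-30.8  72.9]
 [ 61.4  42.1]] screw [[53.  25.2]]
plate 0.063 [[-29.6  72.9]
 [ 60.6  42.8]] screw [[52.3 26.3]]
fence [[ 80.9  56.6]
 [ 51.5 -38.4]] fencebot [[ 81.4  56.6]
 [ 47.6 -51. ]]
```

Run:
```python
from h import *
f,p,q=pickle.load(open('pics/w2.pkl','rb'));C=wcam(f,p,q)
def bp(L,z):
    uv=np.array(L,float)/2+[120,0]-.25
    d=np.c_[(uv[:,0]-f['cx'])/f['fx'],-(uv[:,1]-f['cy'])/f['fy'],-np.ones(len(uv))]@C[:3,:3].T
    return C[:3,3]+d*((z-C[2,3])/d[:,2])[:,None]
def tool(P): return ((P[:,:2]-p[:2])@np.array([[.9871,-.1599],[.1599,.9871]]).T*1000).round(1).tolist()
print('stop',tool(bp([[178,275],[455,275],[178,219],[455,219]],.052)))
for z in(.060,.063): print('plate',z,tool(bp([[88,317],[518,317]],z)), 'screw',tool(bp([[499,397]],z)))
print('fence',tool(bp([[573,225],[537,598]],.05)),'fencebot',tool(bp([[545,225],[512,598]],.03)))
```

```text
stop [[-33.0, 68.1], [31.8, 68.1], [-32.2, 80.6], [31.0, 80.5]]
plate 0.06 [[-52.2, 59.4], [44.9, 59.4]] screw [[42.3, 40.7]]
plate 0.063 [[-51.1, 59.8], [44.0, 59.8]] screw [[41.4, 41.5]]
fence [[58.9, 79.2], [61.0, -20.2]] fencebot [[59.4, 79.4], [61.3, -33.3]]
```

Emit:
step_arm(moves=[[0.15, 0.15, 0, 0, 0.4], [0.15, 0.15, 0, 0, 0.4], [0.06, 0.04, 0, 0, 0.4], [0, 0, 0, 0, 0.4], [0, 0, 0, 0, 0.4]])

```text
t: 4.63
tcp_pos: [0.5856, 0.0798, 0.0583]
ee_rot: [0.761, 0.648, -0.0, 0.0]
ft_force: [0.4, -0.4, -5.8]
gripper_width: 0.791
finger_force: 69.0
```

Emit:
step_arm(moves=[[0, 0, 0.1, 0, 0.4], [0, 0, 0.1, 0, 0.4], [0, 0, 0, 0, 0.4], [0, 0, 0, 0, 0.4], [0, 0, 0, 0, 0.4]])

```text
t: 5.05
tcp_pos: [0.5854, 0.0796, 0.0542]
ee_rot: [0.761, 0.648, -0.0, -0.0]
ft_force: [-0.5, 1.0, -4.9]
gripper_width: 0.795
finger_force: 69.0
```

Emit:
step_arm(moves=[[0, 0, 0.1, 0, 0.4], [0, 0, 0, 0, 0.4], [0, 0, 0.05, 0, 0.4], [0, 0, 0, 0, 0.4], [0, 0, 0, 0, 0.4]])

```text
t: 5.47
tcp_pos: [0.5854, 0.0797, 0.0512]
ee_rot: [0.761, 0.648, -0.0, -0.0]
ft_force: [-1.6, 0.3, -5.5]
gripper_width: 0.792
finger_force: 69.0
```

Emit:
step_arm(moves=[[0, 0, 0.05, 0, 0.4], [0, 0, 0, 0, 0.4], [0, 0, 0, 0, 0.4]])

```text
t: 5.72
tcp_pos: [0.5854, 0.0797, 0.0502]
ee_rot: [0.761, 0.648, -0.0, -0.0]
ft_force: [-0.0, 0.2, -6.1]
gripper_width: 0.791
finger_force: 69.0
```

Emit:
step_arm(moves=[[0, 0, 0.05, 0, 0.4], [0, 0, 0, 0, 0.4], [0, 0, 0.05, 0, 0.4], [0, 0, 0, 0, 0.4], [0, 0, 0, 0, 0.4]])

```text
t: 6.13
tcp_pos: [0.5855, 0.0797, 0.0485]
ee_rot: [0.761, 0.648, 0.0, 0.0]
ft_force: [-1.5, 0.6, -1.8]
gripper_width: 0.794
finger_force: 69.4
```

Emit:
step_arm(moves=[[0, 0, 0.05, 0, 0.4], [0, 0, 0, 0, 0.4], [0, 0, 0, 0, 0.4]])

```text
t: 6.38
tcp_pos: [0.5857, 0.0797, 0.0482]
ee_rot: [0.761, 0.648, 0.0, 0.0]
ft_force: [-4.8, -0.0, 3.6]
gripper_width: 0.795
finger_force: 70.3
```

Emit:
step_arm(moves=[[0, -0.05, 0, 0, 0.4], [0, 0, 0, 0, 0.4], [0, 0, 0.05, 0, 0.4], [0, 0, 0, 0, 0.4], [0, 0, 0, 0, 0.4]])

```text
t: 6.8
tcp_pos: [0.585, 0.0799, 0.0475]
ee_rot: [0.761, 0.648, 0.0, 0.0]
ft_force: [-4.8, -0.2, 8.1]
gripper_width: 0.79
finger_force: 70.9
```

Emit:
step_arm(moves=[[0, 0, 0, 0, 0.6], [0, 0, 0, 0, 0.7], [0, 0, 0, 0, 0.8], [0, 0, 0, 0, 1], [0, 0, 0, 0, 1]])

```text
t: 7.22
tcp_pos: [0.5849, 0.0797, 0.0463]
ee_rot: [0.761, 0.648, 0.0, 0.0]
ft_force: [-0.2, -0.4, 1.1]
gripper_width: 0.998
finger_force: 0.0
```

Emit:
step_arm(moves=[[0, 0, -0.3, 0, 1], [0, 0, -0.7, 0, 1], [0, 0, -1, 0, 1], [0, 0, -1, 0, 1], [0, 0, 0, 0, 1]])

```text
t: 7.63
tcp_pos: [0.5876, 0.0797, 0.1111]
ee_rot: [0.761, 0.648, 0.003, 0.003]
ft_force: [1.7, -0.9, 1.0]
gripper_width: 1.0
finger_force: 0.0
```

Run:
```python
from h import *
from bench import ctrl
s=ctrl.observe();print(s['tcp_pos'],s['ft_force'],s['t'])
f=ctrl.grab_frame('wrist');s=ctrl.observe();f=ctrl.grab_frame('wrist');pickle.dump((dict(f),s['tcp_pos'],s['ee_rot']),open('pics/w3.pkl','wb'))
g=ctrl.grab_frame('side')
pickle.dump(dict(g),open('pics/s3.pkl','wb'))
a=cv2.convertScaleAbs(f['frame'],alpha=1.5,beta=10)[0:300,120:420]
b=cv2.convertScaleAbs(g['frame'],alpha=1.5,beta=10)[190:290,230:350]
cv2.imwrite('pics/w3.png',cv2.resize(a,None,fx=2,fy=2,interpolation=cv2.INTER_CUBIC))
cv2.imwrite('pics/s3.png',cv2.resize(b,None,fx=6,fy=6,interpolation=cv2.INTER_CUBIC))
```

```text
[0.5876339  0.07967986 0.11108182] [ 1.73666324 -0.92390248  1.02954621] 7.6333
```

View pics/w3.png

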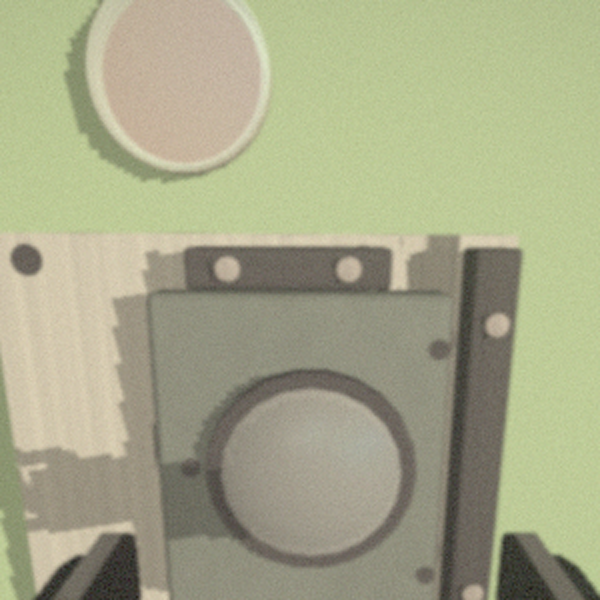

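View pics/s3.png

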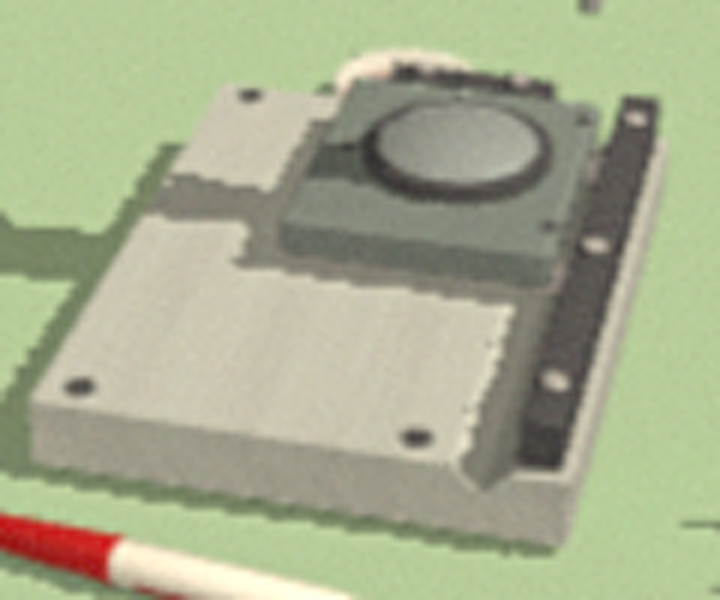

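The dish and marker are undisturbed, and the plate is snug by the stop and parallel to the fence. I'll check height and tilt by projecting the seated model and unseated variants into the side view.

Run:
```python
from h import *
f,p,q=pickle.load(open('pics/w3.pkl','rb'));C=wcam(f,p,q);g=pickle.load(open('pics/s3.pkl','rb'));G=np.array(g['cam_to_world'])
w=lambda L:np.array(L)/2+[120,0]-.25
s=lambda L:np.array(L)/6+[230,190]-.4
P=np.array([[-52,58,28],[44,58,28],[-42,0,28],[42,42,28],[42,-42,28]])/1e3
U=w([[150,293],[450,293],[191,467],[440,349],[425,575]])
# side: mount references (deck top corners: front-right, rear-right; screws none) and carrier corners
Q=np.array([[-54,-60,28],[46,-60,28],[-54,-60,12],[46,-60,12]])/1e3
V=s([[285,222],[560,260],[282,250],[553,290]])
D=np.array([[-95,-125,30],[90,-125,30],[-95,-125,0],[90,-125,0]])/1e3
DV=s([[35,402],[573,475],[33,462],[562,548]])
S=np.array([[-22,101,52],[44,101,52],[-22,114,52],[44,114,52]])/1e3
SU=w([[186,290],[390,290],[186,247],[392,247]])
def T(v,X):return X@R.from_euler('zyx',[v[2],v[4],v[5]]).as_matrix().T+[v[0],v[1],v[3]]
mf=lambda v:np.r_[(proj(f,C,T(np.r_[v[:3],0,0,0],S))-SU).ravel(),(proj(g,G,T(np.r_[v[:3],0,0,0],D)+np.r_[v[3:5],0])-DV).ravel()]
m=least_squares(mf,[.56,.04,-.16,0,0]).x;print('mount',m.round(4),mf(m).round(1))
off=np.r_[m[3:5],0]
cf=lambda v:np.r_[(proj(f,C,T(v,P))-U).ravel(),(proj(g,G,T(v,Q)+off)-V).ravel()]
c=least_squares(cf,[.585,.08,-.16,.024,0,0],loss='soft_l1').x
print('carrier',c.round(4),cf(c).round(1))
r=R.from_euler('z',m[2]).as_matrix()[:2,:2];print('in mount (18,40)',r.T@(c[:2]-m[:2]),c[2]-m[2])
seat=np.r_[m[:2]+r@[.018,.04],m[2],.024,0,0]
for n,v in(('seated',seat),('up',seat+[0,0,0,.006,0,0]),('frontup',seat+[0,0,0,.003,.071,0]),('rearup',seat+[0,0,0,.003,-.071,0])):
  print(n,'rms side',np.sqrt(np.mean(cf(v)[10:]**2)).round(2),'wrist',np.sqrt(np.mean(cf(v)[:10]**2)).round(2),cf(v)[10:].round(1))
```

```text
mount [ 0.5602  0.0425 -0.1608  0.0011  0.0042] [-0.6 -0.   1.4 -0.1 -1.9  0.2  1.2  0.2 -0.7 -1.4 -0.2  0.1  0.2  0.7
  0.7  0.3]
carrier [ 0.5852  0.08   -0.1633  0.0229 -0.0175  0.0082] [-0.2  1.8  0.1  2.4  0.4 -0.8  0.3 -0.8  0.5 -1.2 -1.2 -1.  -1.8 -1.9
 -0.7  0.5 -1.  -0.5]
in mount (18,40) [0.01864857 0.04096819] -0.002516075699430742
seated rms side 1.44 wrist 1.57 [-1.3 -1.9 -1.9 -2.2 -0.9 -0.3 -1.1 -0.8]
up rms side 2.81 wrist 3.27 [-1.3 -4.3 -1.7 -4.6 -0.9 -2.6 -1.  -3.2]
frontup rms side 2.27 wrist 2.42 [-0.3 -4.8 -1.  -2.3 -0.4 -3.2 -0.8 -0.9]
rearup rms side 2.4 wrist 3.15 [-2.2 -1.4 -2.7 -4.4 -1.2  0.3 -1.4 -3. ]
```

The model says seated (height about 23 mm against 24, with small tilt). I'll confirm with light touches on the ring's front and rear using shut fingers, comparing heights.

Emit:
step_arm(moves=[[0, -0.8, 0, 0, -1], [0, -0.8, 0, 0, -1], [0, 0, 0, 0, -1], [0, 0, 0, 0, -1], [0, 0, 0, 0, -1]])

```text
t: 8.2
tcp_pos: [0.5533, 0.0848, 0.1059]
ee_rot: [0.761, 0.648, -0.0, -0.0]
ft_force: [1.2, -0.5, -0.6]
gripper_width: 0.297
finger_force: 0.0
```

Emit:
step_arm(moves=[[0, 0, 0, 0, -1], [0, 0, 0, 0, -1], [0, 0, 0, 0, -1], [0, 0, 0, 0, -1], [0, 0, 0, 0, -1]])

```text
t: 8.62
tcp_pos: [0.5531, 0.0849, 0.1063]
ee_rot: [0.761, 0.648, 0.0, 0.0]
ft_force: [-0.1, 0.6, -0.4]
gripper_width: -0.001
finger_force: 0.0
```

Emit:
step_arm(moves=[[0, 0, 0.8, 0, -1], [0, 0, 0.5, 0, -1], [0, 0, 0.3, 0, -1], [0, 0, 0, 0, -1], [0, 0, 0, 0, -1]])

```text
t: 9.03
tcp_pos: [0.5525, 0.085, 0.0738]
ee_rot: [0.761, 0.648, -0.0, -0.0]
ft_force: [0.8, -0.8, 0.5]
gripper_width: 0.001
finger_force: 0.0
```

Emit:
step_arm(moves=[[0, 0, 0.1, 0, -1], [0, 0, 0, 0, -1], [0, 0, 0, 0, -1]])

```text
t: 9.28
tcp_pos: [0.5532, 0.0849, 0.0727]
ee_rot: [0.761, 0.648, 0.0, 0.0]
ft_force: [0.4, -0.0, -0.4]
gripper_width: -0.001
finger_force: 0.0
```

Emit:
step_arm(moves=[[0, 0, 0.1, 0, -1], [0, 0, 0, 0, -1], [0, 0, 0, 0, -1]])

```text
t: 9.53
tcp_pos: [0.5529, 0.085, 0.0703]
ee_rot: [0.761, 0.648, -0.0, -0.0]
ft_force: [-0.9, 0.3, 0.6]
gripper_width: 0.003
finger_force: 0.0
```

Emit:
step_arm(moves=[[0, 0, 0.06, 0, -1], [0, 0, 0, 0, -1], [0, 0, 0, 0, -1]])

```text
t: 9.78
tcp_pos: [0.5529, 0.0849, 0.069]
ee_rot: [0.761, 0.648, -0.0, -0.0]
ft_force: [-0.1, -0.0, -0.3]
gripper_width: -0.003
finger_force: 0.0
```

Emit:
step_arm(moves=[[0, 0, 0.06, 0, -1], [0, 0, 0, 0, -1], [0, 0, 0, 0, -1]])

```text
t: 10.03
tcp_pos: [0.5529, 0.0849, 0.0678]
ee_rot: [0.761, 0.648, -0.0, -0.0]
ft_force: [0.7, 1.3, 0.3]
gripper_width: 0.0
finger_force: 0.0
```

Emit:
step_arm(moves=[[0, 0, 0.05, 0, -1], [0, 0, 0, 0, -1], [0, 0, 0, 0, -1]])

```text
t: 10.28
tcp_pos: [0.5529, 0.0849, 0.0668]
ee_rot: [0.761, 0.648, -0.0, -0.0]
ft_force: [0.1, -0.0, 0.2]
gripper_width: -0.0
finger_force: 0.0
```

Emit:
step_arm(moves=[[0, 0, -0.6, 0, -1], [0, 1, 0, 0, -1], [0, 1, 0, 0, -1], [0, 1, 0, 0, -1], [0, 0.2, 0, 0, -1]])

```text
t: 10.7
tcp_pos: [0.6194, 0.0739, 0.0807]
ee_rot: [0.762, 0.648, 0.001, 0.002]
ft_force: [-0.8, -0.5, 1.5]
gripper_width: -0.002
finger_force: 0.0
```

Emit:
step_arm(moves=[[0, 0, 0.3, 0, -1], [0, 0, 0.15, 0, -1], [0, 0, 0, 0, -1], [0, 0, 0, 0, -1], [0, 0, 0, 0, -1]])

```text
t: 11.12
tcp_pos: [0.6153, 0.075, 0.0697]
ee_rot: [0.761, 0.648, -0.0, -0.0]
ft_force: [0.1, 0.5, -0.7]
gripper_width: 0.002
finger_force: 0.0
```

Emit:
step_arm(moves=[[0, 0, 0.1, 0, -1], [0, 0, 0, 0, -1], [0, 0, 0, 0, -1]])

```text
t: 11.37
tcp_pos: [0.6159, 0.0748, 0.0679]
ee_rot: [0.761, 0.648, -0.0, -0.0]
ft_force: [-0.8, -0.6, 0.2]
gripper_width: 0.001
finger_force: 0.0
```

Emit:
step_arm(moves=[[0, 0, 0.05, 0, -1], [0, 0, 0, 0, -1], [0, 0, 0, 0, -1]])

```text
t: 11.62
tcp_pos: [0.616, 0.0747, 0.0668]
ee_rot: [0.761, 0.648, -0.0, -0.0]
ft_force: [1.0, 0.1, -0.4]
gripper_width: -0.004
finger_force: 0.0
```

Emit:
step_arm(moves=[[0, 0, 0.05, 0, -1], [0, 0, 0, 0, -1], [0, 0, 0, 0, -1]])

```text
t: 11.87
tcp_pos: [0.616, 0.0747, 0.0658]
ee_rot: [0.761, 0.648, -0.0, -0.0]
ft_force: [0.4, 0.2, 0.5]
gripper_width: -0.001
finger_force: 0.0
```

Both ends sit at least 5 mm lower than an unseated foot would put them, so all three feet are down. I'll back off and hand in.

Emit:
step_arm(moves=[[0, 0, -0.5, 0, -1], [0, 0, -1, 0, -1], [0, 0, -1, 0, -1], [0, 0, -1, 0, -1], [0, 0, 0, 0, -1]])

```text
t: 12.28
tcp_pos: [0.6193, 0.0746, 0.1416]
ee_rot: [0.761, 0.648, 0.003, 0.003]
ft_force: [1.2, -0.4, 1.3]
gripper_width: 0.002
finger_force: 0.0
```

Emit:
step_arm(moves=[[0, 0, 0, 0, -1], [0, 0, 0, 0, -1], [0, 0, 0, 0, -1], [0, 0, 0, 0, -1]])

```text
t: 12.62
tcp_pos: [0.6152, 0.0748, 0.1345]
ee_rot: [0.761, 0.648, -0.001, -0.001]
ft_force: [-0.0, 0.8, 0.3]
gripper_width: -0.001
finger_force: 0.0
```

```bash
python3 -c "
from bench import ctrl
print(ctrl.sign_off())"
```

```text
the job is handed in; nothing more can be done
None
```

I gripped the carrier by its lens ring and lifted it into place rather than pushing it along the deck. It looks seated on all three feet by the camera fit and height checks, the arm was clear, and I handed the job in at about 12.6 s; sign-off returned no verdict.

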